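Fetch the herb jar over the spice rack's rail

TASK

Fetch the red-capped herb jar from the spice rack for the cook: lift it up until its foot clears the dark front rail, then draw it out over the rail through the front of the rack, without knocking the rail, and set it down gently and upright, wholly on the chopping board. Leave the other two jars standing where they are.

Things in the scene. Friction and masses are not known exactly. Their poses are not given: they have to be found in the camera images.
- herb_jar: the herb jar: red screw cap, clear body with dark blue label; round, 45 mm in diameter, 108 mm high, the cap its top 21 mm, 0.11 kg. Origin at the centre of its underside, z up. It stands in any one of the rack's three places
- jam: the jam jar: yellow lid, pink contents, 66 mm in diameter, 100 mm high; stands in another place in the rack. Origin at the centre of its underside
- honey: the honey jar: green lid, 68 mm across, 84 mm high; stands in another place in the rack. Origin at the centre of its underside
- rack: pale wooden spice rack, fixed, open above: 354 mm wide (its y), 112 mm deep (its x), three places 115 mm apart along y. Origin at the centre of its underside on the worktop; -x is its front, towards the robot. The jars stand on its deck, 40 mm above the origin. End cheeks and back slat rise to 78 mm above the origin; the slat's inner face is 44 mm behind the middle
- rail: the dark wooden front retaining rail, fixed along the rack's front: 330 mm long (y), 10 mm thick (x), 22 mm high; origin at its centre, 49 mm in front of the rack's origin and 65 mm above it, so its top lies 76 mm above the worktop, 36 mm above the deck
- board: brown wooden chopping board, fixed flat on the worktop: 190 (its x) by 280 (its y) by 21 mm thick. Origin at the centre of its underside; its top is 21 mm above that. Nothing stands on it
- cabinet_edge (a point): never moves: middle of the lower front edge of the white wall cabinet that hangs over the back of the worktop, 0.46 m above it; the cabinet runs 0.48 m to either side along y and upward; its door handles stand about 35 mm farther out. Keep the wrist and forearm clear of it: carry things low and swing round close to the robot
There are look-alikes about, which are no part of the job. What is shaped like the herb_jar but turquoise is not meant.

How it is judged:
By the outcome, as a careful person would: the job done as asked, in the order asked, and still so for the second after the job is handed in, with the robot touching nothing.
It also fails if it takes over 43 s, if anything falls off the work surface, if the arm or the gripper's body presses on something with over 40 N, if the wrist force passes 120 N, or if a joint passes its speed limit or range.

ROBOT

A 6-joint arm with a two-finger parallel gripper is mounted at the origin on a cart in front of the work surface, level with it; the furniture and walls round the work are solid. World frame = base frame: x ahead of the robot, y to its left, z up, the work surface at z = 0. Lengths are in m, angles in rad, forces in N, time in s.
With the tool pointing down it reaches from about 0.35 to 1 m from the base axis. Payload 7.1 kg.
Tool frame: the origin (TCP) lies midway between the tips of the shut fingers; the grasp point (between the pads) lies 19 mm behind it; z points along the fingers, y is the line along which they close (so a half turn about z gives the same grasp; the last joint's range is limited). The gripper opens to 85 mm and grips with 20 to 120 N. Pads are 22 mm wide; open, the fingers measure 114 mm over their backs; the gripper's body (76 mm by 85 mm) begins 54 mm behind the grasp point. The pads swing forward as they close: fully open they stand 13 mm farther back than shut.
Start: joints at [1.093, 0.423, 1.63, -0, 1.089, -0.019], TCP at [0.277, 0.56, 0.231] pointing down, gripper open.
Joint ranges: [-3, 3], [-0.9, 2.11], [0.09, 2.58], [-1.31, 4.45], [0.11, 2.69], [-2.54, 2.54]. Speed limits (rad/s): [2.39, 2.39, 3.01, 3.14, 3.14, 3.14].

INTERFACE

Orientations are given as a 3x3 rotation matrix whose columns are the frame's x, y, z axes.
In Python, from rig import robot gives the robot as it stands. The module is installed in compiled form; this text tells all that it offers.
- The arm moves only by the tool apply_moves, never from a script. Its argument "plan" is a list of rows, each a list of 3 entries, a list of its own where there are three numbers: the turn, a rotation vector about the tool's x, y, z in degrees, then the shift along the tool's x, y, z in cm, then the opening, from 0 (shut) to 1 (fully open). In form: [[[wx, wy, wz], [tx, ty, tz], jaw], ...]. A call has 1 to 8 rows; each row is the pose to reach, as a shift and turn from the pose commanded when the call began, along the tool's axes at that moment; what a row does not reach only later rows make up. A row lasts 1/8 s, in which the tool goes at most 62.5 mm and 10.7 degrees, less where a joint would pass 70% of its speed; a pose out of reach is approached as far as the arm can. A call with a gripper value outside its range is refused whole. The fingers move at their own pace and stop on an object; "force" is the grip in N (left out, the last holds). Time passes only in rows, so rows that repeat a pose let the fingers close. It gives the time, the measured TCP pose, the force, the opening and the grip force at its end, in the units of the state.
- robot.read_state(): the state, without advancing time (a new reading comes with each control period).
- robot.read_camera(name): name is "scene" or "top" or "wrist"; returns a dict with "color" (420x560x3 uint8, blue, green, red), "K" (3x3 intrinsics, pixels), "origin" and "rotation" of the camera in the world. Camera axes: x right, y down, z forward; pixel columns grow to the right and rows downward; lengths in m; the calibration is good to about 2 mm. A picture is of the moment at which its call begins. There is no depth.
- robot.finish_job(): hands the job in; it is judged then, once.
The state is a dict: "time_s": time; "joint_pos": joint angles; "dq": joint speeds; "effort": joint torques, N m; "tcp_pos": TCP position; "orientation": TCP orientation; "ft_force": force on the tool from outside, world axes, zero at the start; "moment": the same for the moment, N m; "finger_gap": opening from 0.0 (shut) to 1.0 (fully open); "finger_force": force on a finger pad.
Only numpy, scipy, OpenCV 4.12 (cv2) and the standard library are available. Lean on these libraries where they do the work, as an engineer would, in place of code of your own. Each camera call takes 0.05 s, during which the arm holds its last target. There are 200 camera calls.

## Working session

There is one attempt and no reset: what is moved stays moved. The work goes in short steps, Python scripts to look and compute and a tool call to move; the robot and the scene stay as the last step left them, time stands still between calls to the robot, and variables do not carry over. Pictures are saved under pics/ and viewed, at most 10 in all, crops included, and the job is handed in when it is done.

Besides the shell and the picture viewer there is one more tool, called after ">>>" as name([rows], argument=value, ...), one row to a line, values as JSON. apply_moves: Moves the arm, as the interface text tells. Its arguments: {"type":"object","properties":{"plan":{"type":"array","items":{"type":"array"}},"force":{"type":"number"}},"required":["plan"]}

```bash
mkdir -p pics
cat > h.py <<'E'
import numpy as np, cv2
from rig import robot
def cam(n):
    return robot.read_camera(n)
def ray(c,u,v):
    d=np.array(c["rotation"])@np.linalg.inv(np.array(c["K"]))@np.array([u,v,1.0]); return np.array(c["origin"]),d
def onz(c,u,v,z):
    o,d=ray(c,u,v); return o+d*(z-o[2])/d[2]
def proj(c,p):
    q=np.array(c["K"])@np.array(c["rotation"]).T@(np.array(p)-np.array(c["origin"])); return q[:2]/q[2]
def blobs(img,lo,hi,amin=60):
    h=cv2.cvtColor(img,cv2.COLOR_BGR2HSV); m=cv2.inRange(h,np.array(lo),np.array(hi))
    n,l,s,ce=cv2.connectedComponentsWithStats(m)
    return [(s[i].tolist(),ce[i].round(1).tolist()) for i in range(1,n) if s[i][4]>=amin]
E
python3 - <<'E'
from h import *
s=robot.read_state(); print(s["time_s"],s["tcp_pos"],np.round(s["orientation"],3).tolist(),s["finger_gap"])
for n in("scene","top"):
    c=cam(n); cv2.imwrite(f"pics/{n}0.png",c["color"]); print(n,np.round(c["origin"],3),np.round(c["rotation"],3).tolist())
    for nm,lo,hi in(("red",(0,130,70),(8,255,255)),("red2",(172,130,70),(180,255,255)),("yel",(22,120,120),(34,255,255)),("grn",(40,90,50),(80,255,255)),("turq",(81,90,80),(98,255,255))):
        print(nm,blobs(c["color"],lo,hi))
E
```

```text
0.0 [0.27650956 0.55986181 0.23051721] [[-0.897, 0.443, -0.001], [0.443, 0.897, -0.001], [0.0, -0.002, -1.0]] 0.9988703389665863
scene [-0.327 -0.527  1.281] [[0.549, -0.603, 0.579], [-0.836, -0.391, 0.385], [-0.006, -0.695, -0.719]]
red [([335, 266, 15, 15, 169], [342.1, 272.8]), ([409, 274, 18, 8, 60], [419.7, 277.6])]
red2 []
yel []
grn [([53, 5, 15, 22, 126], [59.6, 14.4]), ([182, 90, 19, 6, 71], [189.4, 92.1]), ([167, 97, 42, 18, 262], [185.2, 103.7]), ([192, 136, 12, 9, 65], [196.7, 139.6]), ([270, 143, 56, 78, 3387], [297.0, 179.0]), ([325, 170, 53, 70, 2750], [350.1, 202.8]), ([373, 199, 45, 57, 1751], [394.4, 225.3]), ([364, 281, 19, 18, 216], [374.0, 289.8])]
turq [([281, 230, 12, 27, 223], [286.3, 240.7]), ([347, 321, 17, 28, 265], [355.4, 331.3])]
top [-0.252 -0.209  1.401] [[0.301, -0.797, 0.524], [-0.954, -0.258, 0.155], [0.012, -0.546, -0.838]]
red [([134, 65, 11, 8, 70], [138.7, 68.5]), ([110, 202, 10, 24, 71], [114.5, 214.6]), ([342, 237, 13, 15, 139], [348.1, 243.3])]
red2 []
yel [([123, 112, 14, 11, 82], [130.9, 117.0]), ([304, 228, 18, 15, 172], [312.2, 235.4])]
grn [([117, 76, 50, 32, 443], [135.3, 91.5]), ([146, 119, 13, 10, 78], [151.4, 123.4]), ([245, 118, 59, 40, 1752], [273.4, 138.0]), ([309, 135, 50, 39, 1498], [333.3, 154.0]), ([362, 157, 38, 29, 852], [380.5, 170.9]), ([370, 245, 19, 16, 178], [379.8, 252.0])]
turq [([276, 209, 13, 11, 109], [281.9, 214.3]), ([367, 287, 14, 14, 142], [373.6, 293.0])]
```

View pics/scene0.png

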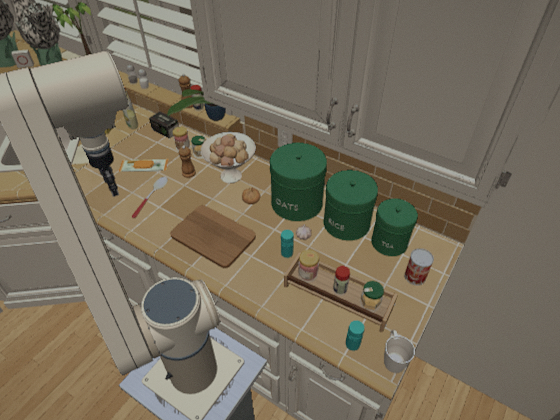

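View pics/top0.png

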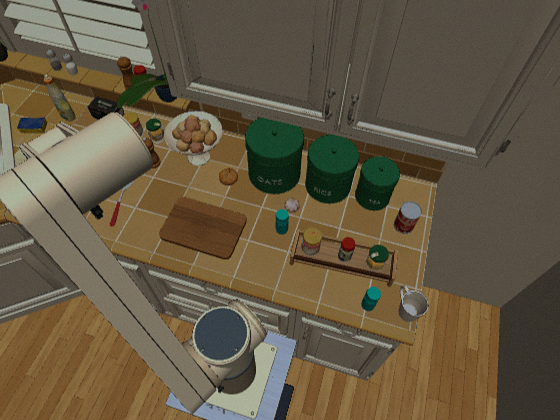

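The scene view shows the red-capped jar in the rack's middle place at (342,273), which is (348,243) in top. Jam with a yellow lid is on its left at (309,262) and honey with a green lid on its right at (374,290). The board is at (213,235).

Could be mistaken for it:
- turquoise jars at (287,243) and (355,335)
- a red and white tin at (419,267)
- a red-lidded jar at the back at (196,92)

By the description I choose (342,273) and will check it in one crop.

Run:
```python
from h import *
C={n:cam(n) for n in("scene","top")}
crops=[]
for n,(x,y) in(("scene",(270,225)),("top",(275,205))):
    c=C[n]; crops.append(cv2.resize(c["color"][y:y+110,x:x+135],None,fx=2.95,fy=2.95,interpolation=cv2.INTER_CUBIC))
    # red cap
    b=[q for q in blobs(c["color"],(0,110,50),(10,255,255)) if abs(q[1][0]-345)<12 and 230<q[1][1]<285]
    for q in b: print(n,"red",q,"z.138",onz(c,*q[1],.138).round(3))
    # board mask
    h=cv2.cvtColor(c["color"],cv2.COLOR_BGR2HSV); 
    p=(213,235) if n=="scene" else (203,227)
    print("boardhsv",h[p[1],p[0]], "table",h[p[1]+50 if n=="top" else 250,270])
    ff=np.zeros((422,562),np.uint8); im=cv2.GaussianBlur(c["color"],(3,3),0)
    cv2.floodFill(im,ff,p,0,(9,)*3,(9,)*3,4|cv2.FLOODFILL_MASK_ONLY|(255<<8))
    m=ff[1:-1,1:-1]; m=cv2.morphologyEx(m,cv2.MORPH_CLOSE,np.ones((5,5))); k=max(cv2.findContours(m,0,2)[0],key=cv2.contourArea)
    w=np.array([onz(c,*pt[0],.021)[:2] for pt in k],np.float32)
    print("board",cv2.contourArea(k),cv2.minAreaRect(w*1000))
cv2.imwrite("pics/crop1.png",np.hstack(crops))
# two-view cap
def tri(a,b):
    A=[];B=[]
    for (o,d) in(a,b):
        d=d/np.linalg.norm(d);P=np.eye(3)-np.outer(d,d);A.append(P);B.append(P@o)
    return np.linalg.lstsq(np.vstack(A),np.hstack(B),rcond=None)[0]
print("cap tri",tri(ray(C["scene"],342.1,272.8),ray(C["top"],348.1,243.3)).round(3))
```

```text
scene red ([335, 266, 15, 15, 177], [342.2, 272.9]) z.138 [ 0.461 -0.237  0.138]
boardhsv [ 15 119 111] table [ 19 101 139]
board 194627.5 ((1314.796142578125, 342.611572265625), (2863.6748046875, 3571.15625), 32.39714813232422)
top red ([341, 237, 15, 15, 159], [348.0, 243.8]) z.138 [ 0.463 -0.235  0.138]
boardhsv [ 12 155  87] table [ 18 128 129]
board 200440.0 ((905.5132446289062, 96.980224609375), (2082.936767578125, 3054.385009765625), 18.615276336669922)
cap tri [ 0.469 -0.235  0.128]
```

View pics/crop1.png

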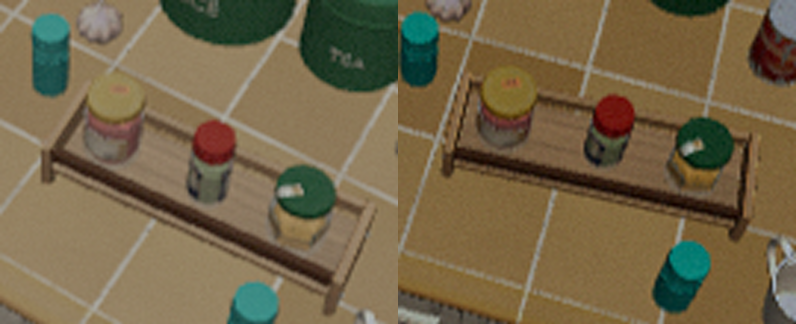

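The crop confirms a red cap, clear body and dark label in the middle place, with the turquoise ones separate. Next I need the rack yaw and the board corners, read off by eye.

Run:
```python
from h import *
C={n:cam(n) for n in("scene","top")}
P={"scene":dict(rail=[(63,147),(330,268)],lids=[(116,103),(213,148),(304,197)]),"top":dict(rail=[(457-398,150),(738-398,205)],lids=[(508-398,93),(613-398,116),(704-398,145)])}
off={"scene":(270,225),"top":(275,205)}
B={"scene":[(172,236),(204,206),(256,238),(226,265)],"top":[(160,240),(176,199),(246,213),(232,257)]}
for n,c in C.items():
    f=lambda p,z:onz(c,off[n][0]+p[0]/2.95,off[n][1]+p[1]/2.95,z)[:2]
    a,b=[f(p,.074) for p in P[n]["rail"]]; d=a-b
    print(n,"rail",a.round(3),b.round(3),"mid",((a+b)/2).round(3),"len",np.linalg.norm(d).round(3),"yaw",np.degrees(np.arctan2(-d[0],d[1])).round(1))
    l=[f(p,z) for p,z in zip(P[n]["lids"],(.135,.143,.119))]
    print("lids",np.round(l,3).tolist(), "yaw",np.degrees(np.arctan2(-(l[0]-l[2])[0],(l[0]-l[2])[1])).round(1))
    q=np.array([onz(c,*p,.021)[:2] for p in B[n]]); print("board",q.round(3).tolist(),q.mean(0).round(3),np.linalg.norm(np.roll(q,-1,0)-q,axis=1).round(3))
s=robot.read_state(); R=np.array(s["orientation"]); print("tcp->above jar, tool cm",(R.T@(np.array([.463,-.235,.23])-s["tcp_pos"])*100).round(1))
```

```text
scene rail [ 0.407 -0.085] [ 0.429 -0.397] mid [ 0.418 -0.241] len 0.313 yaw 4.1
lids [[0.451, -0.124], [0.45, -0.243], [0.463, -0.345]] yaw 3.2
board [[0.345, 0.4], [0.53, 0.401], [0.508, 0.132], [0.35, 0.149]] [0.433 0.27 ] [0.185 0.269 0.159 0.251]
top rail [ 0.399 -0.075] [ 0.43  -0.395] mid [ 0.414 -0.235] len 0.321 yaw 5.5
lids [[0.455, -0.116], [0.458, -0.235], [0.467, -0.34]] yaw 3.1
board [[0.337, 0.408], [0.516, 0.429], [0.539, 0.154], [0.353, 0.139]] [0.436 0.283] [0.181 0.276 0.187 0.27 ]
tcp->above jar, tool cm [-51.9 -63.    0.1]
```

>>> apply_moves([
  [[0,0,10],[-3.4,-4,0],1],
  [[0,0,20],[-6.8,-8,0],1],
  [[0,0,30],[-10.2,-12,0],1],
  [[0,0,40],[-13.7,-16,0],1],
  [[0,0,50],[-17.1,-20,0],1],
  [[0,0,60],[-20.5,-24,0],1],
  [[0,0,70],[-24,-28,0],1],
  [[0,0,75],[-27.4,-32.2,0],1],
], force=30)

```text
time_s: 1.3
tcp_pos: [0.3802, 0.1488, 0.2316]
orientation: [[0.199, 0.98, 0.001], [0.98, -0.199, 0.0], [0.0, 0.001, -1.0]]
ft_force: [0.6, 0.6, -0.2]
finger_gap: 1.002
finger_force: 0.0
```

```bash
cat > st.py <<'E'
from h import *
import sys
t=np.array(eval(sys.argv[1])); a=float(sys.argv[2]) # target, tool-y world angle deg
s=robot.read_state(); R=np.array(s["orientation"]); 
cur=np.degrees(np.arctan2(R[1,1],R[0,1])); w=-(a-cur+180)%360-180
from scipy.spatial.transform import Rotation as Ro
c,d=np.cos(np.radians(a)),np.sin(np.radians(a)); G=np.array([[d,c,0],[-c,d,0],[0,0,-1.]])
print(s["time_s"],np.round(s["tcp_pos"],4),"yang",cur.round(1),"gap",round(s["finger_gap"],3),"f",np.round(s["ft_force"],1),"j6",round(s["joint_pos"][5],2))
print("shift cm",(R.T@(t-s["tcp_pos"])*100).round(2),"turn",np.degrees(Ro.from_matrix(R.T@G).as_rotvec()).round(1))
E
python3 st.py "[.463,-.235,.23]" -85
```

```text
1.3 [0.3802 0.1488 0.2316] yang -11.5 gap 1.002 f [ 0.6  0.6 -0.2] j6 0.54Traceback (most recent call last):
  File "st.py", line 9, in <module>
    print("shift cm",(R.T@(t-s["tcp_pos"])*100).round(2),"turn",np.degrees(Ro.from_matrix(R.T@G).as_rotvec()).round(1))
                                                                           ~~~~~~~~~~~~~~^^^^^^^
  File "scipy/spatial/transform/_rotation.pyx", line 1143, in scipy.spatial.transform._rotation.Rotation.from_matrix
ValueError: Non-positive determinant (left-handed or null coordinate frame) in rotation matrix 0: [[-2.83713926e-01 -9.58908850e-01 -4.75712741e-04]
 [-9.58908415e-01  2.83714260e-01 -9.32838439e-04]
 [-1.02947352e-03 -1.91505695e-04  9.99999452e-01]].
```

```bash
sed -i 's/G=np.*/G=np.array([[-d,c,0],[c,d,0],[0,0,-1.]])/' st.py; python3 st.py "[.463,-.235,.25]" -85
```

```text
1.3 [0.3802 0.1488 0.2316] yang -11.5 gap 1.002 f [ 0.6  0.6 -0.2] j6 0.54
shift cm [-35.96  15.75  -1.84] turn [ 0.  -0.1 73.5]
```

>>> apply_moves([
  [[0,0,10],[-5,2.2,-0.5],1],
  [[0,0,20],[-10,4.4,-1],1],
  [[0,0,30],[-15,6.6,-1.5],1],
  [[0,0,40],[-20,8.8,-1.8],1],
  [[0,0,50],[-25,11,-1.8],1],
  [[0,0,60],[-30,13.2,-1.8],1],
  [[0,0,70],[-35,15.4,-1.8],1],
  [[0,0,73.5],[-36,15.8,-1.8],1],
])

```text
time_s: 2.3
tcp_pos: [0.4649, -0.2368, 0.2494]
orientation: [[0.996, 0.085, 0.001], [0.085, -0.996, -0.001], [0.001, 0.001, -1.0]]
ft_force: [-0.2, -0.3, -0.2]
finger_gap: 1.001
finger_force: 0.0
```

>>> apply_moves([
  [[0,0,0],[0,0,0],1],
])

```text
time_s: 2.42
tcp_pos: [0.4642, -0.2345, 0.2491]
orientation: [[0.996, 0.09, -0.0], [0.09, -0.996, 0.0], [-0.0, -0.0, -1.0]]
ft_force: [-0.7, 0.3, 0.2]
finger_gap: 1.001
finger_force: 0.0
```

```bash
python3 st.py "[.463,-.235,.23]" -85
python3 - <<'E'
from h import *
c=cam("wrist"); cv2.imwrite("pics/w1.png",c["color"]); print(np.round(c["origin"],3),np.round(c["rotation"],2).tolist())
for nm,lo,hi in(("red",(0,110,50),(10,255,255)),("red2",(172,110,50),(180,255,255))):
    for q in blobs(c["color"],lo,hi,200): print(nm,q,onz(c,*q[1],.148).round(4))
print(proj(c,[.463,-.235,.148]))
E
```

```text
2.425 [ 0.4642 -0.2345  0.2491] yang -84.9 gap 1.001 f [-0.7  0.3  0.2] j6 0.99
shift cm [-0.12  0.04  1.91] turn [-0.   0.   0.1]
[ 0.546 -0.228  0.392] [[0.09, -0.95, -0.31], [-1.0, -0.09, -0.03], [-0.0, 0.31, -0.95]]
red ([447, 0, 62, 21, 596], [474.5, 8.0]) [ 0.6171 -0.3518  0.148 ]
red ([136, 159, 59, 53, 880], [174.6, 181.1]) [ 0.4828 -0.1548  0.148 ]
red ([252, 182, 56, 59, 2613], [279.3, 211.4]) [ 0.4656 -0.2371  0.148 ]
[276.30820864 214.30487224]
```

View pics/w1.png

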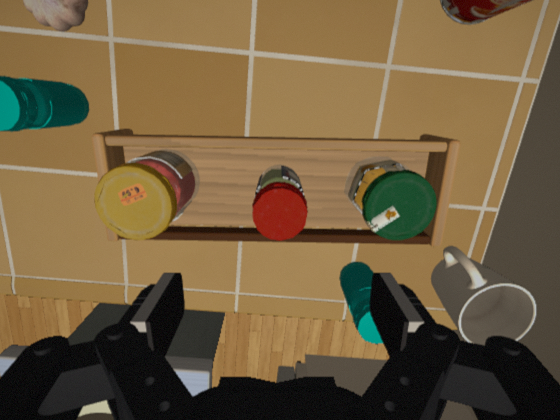

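The wrist view shows the red cap at (279,211), jam at (135,202) and honey at (399,204), with the tool square to the rack. The jar is at about (0.465, -0.237), so I narrow the jaws and go down.

>>> apply_moves([
  [[0,0,0],[0.05,0.25,1.5],0.8],
  [[0,0,0],[0.05,0.25,4.5],0.8],
  [[0,0,0],[0.05,0.25,7.5],0.8],
  [[0,0,0],[0.05,0.25,10],0.8],
  [[0,0,0],[0.05,0.25,12.5],0.8],
  [[0,0,0],[0.05,0.25,14.5],0.8],
  [[0,0,0],[0.05,0.25,15.5],0.8],
  [[0,0,0],[0.05,0.25,15.5],0.8],
])

```text
time_s: 3.48
tcp_pos: [0.4646, -0.2353, 0.0936]
orientation: [[0.996, 0.092, -0.001], [0.092, -0.996, 0.001], [-0.001, -0.001, -1.0]]
ft_force: [-0.4, -0.1, 1.0]
finger_gap: 0.797
finger_force: 0.0
```

```bash
python3 st.py "[.465,-.237,.094]" -85
python3 - <<'E'
from h import *
c=cam("wrist"); cv2.imwrite("pics/w2.png",c["color"])
for q in blobs(c["color"],(0,110,50),(10,255,255),200): print(q,onz(c,*q[1],.148).round(4))
E
```

```text
3.475 [ 0.4646 -0.2353  0.0936] yang -84.7 gap 0.797 f [-0.4 -0.1  1. ] j6 0.99
shift cm [ 0.03  0.17 -0.04] turn [-0.1  0.1  0.3]
([0, 196, 133, 139, 7762], [66.5, 261.1]) [ 0.4953 -0.1694  0.148 ]
([217, 275, 128, 112, 11082], [280.3, 332.7]) [ 0.4754 -0.2364  0.148 ]
```

View pics/w2.png

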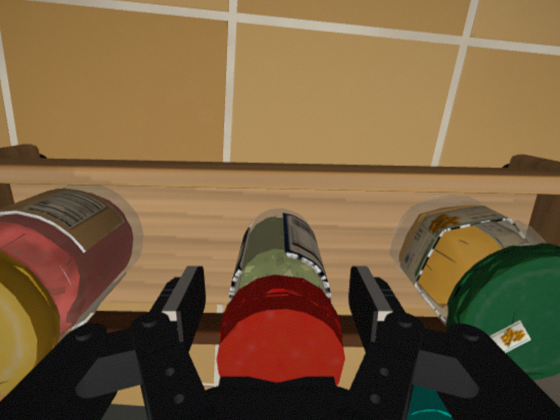

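Fingers straddle the cap (fingers at columns 185 and 370, cap centre 281), with neighbours clear. I shift 2 mm forward and close.

>>> apply_moves([
  [[0,0,0],[0.2,0.15,0],0.8],
  [[0,0,0],[0.2,0.15,0],0.4],
  [[0,0,0],[0.2,0.15,0],0.2],
  [[0,0,0],[0.2,0.15,0],0.2],
  [[0,0,0],[0.2,0.15,0],0.2],
  [[0,0,0],[0.2,0.15,0],0.2],
  [[0,0,0],[0.2,0.15,0],0.2],
  [[0,0,0],[0.2,0.15,0],0.2],
], force=35)

```text
time_s: 4.53
tcp_pos: [0.4677, -0.2377, 0.0951]
orientation: [[0.996, 0.091, 0.001], [0.091, -0.996, -0.001], [0.001, 0.001, -1.0]]
ft_force: [-0.2, 0.8, 5.1]
finger_gap: 0.518
finger_force: 32.3
```

Gripped at 44 mm, which matches the jar. I lift 7 cm straight up.

>>> apply_moves([
  [[0,0,0],[0,0,-0.7],0.2],
  [[0,0,0],[0,0,-1.8],0.2],
  [[0,0,0],[0,0,-3],0.2],
  [[0,0,0],[0,0,-4.2],0.2],
  [[0,0,0],[0,0,-5.4],0.2],
  [[0,0,0],[0,0,-6.4],0.2],
  [[0,0,0],[0,0,-7],0.2],
  [[0,0,0],[0,0,-7],0.2],
])

```text
time_s: 5.52
tcp_pos: [0.4674, -0.2375, 0.1648]
orientation: [[0.996, 0.091, 0.001], [0.091, -0.996, -0.0], [0.001, 0.0, -1.0]]
ft_force: [0.0, -0.1, -0.8]
finger_gap: 0.513
finger_force: 32.9
```

```bash
python3 st.py "[.345,-.225,.18]" -85
python3 - <<'E'
from h import *
c=cam("scene"); d=cam("wrist"); cv2.imwrite("pics/l1.png",np.hstack([cv2.resize(c["color"][200:360,250:430],(450,400)),cv2.resize(d["color"],(350,400))]))
E
```

```text
5.525 [ 0.4674 -0.2375  0.1648] yang -84.8 gap 0.513 f [ 0.  -0.1 -0.8] j6 0.99
shift cm [-12.07  -2.36  -1.53] turn [ 0.  -0.   0.2]
```

View pics/l1.png

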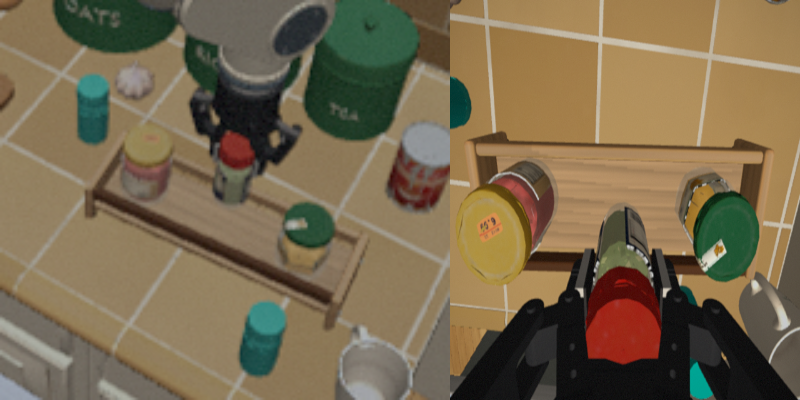

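The jar is held upright at (235,165) in the left panel, above the rail, and the others stand undisturbed. I draw it straight out, then raise it a little.

>>> apply_moves([
  [[0,0,0],[-1,0,-0.5],0.2],
  [[0,0,0],[-2.5,0,-1],0.2],
  [[0,0,0],[-4.5,0,-1],0.2],
  [[0,0,0],[-6.5,0,-1],0.2],
  [[0,0,0],[-8.5,0,-1],0.2],
  [[0,0,0],[-10,0,-1.5],0.2],
  [[0,0,0],[-10.5,0,-3],0.2],
  [[0,0,0],[-10.5,0,-4],0.2],
])

```text
time_s: 6.62
tcp_pos: [0.363, -0.2475, 0.2059]
orientation: [[0.996, 0.09, 0.002], [0.09, -0.996, -0.001], [0.002, 0.001, -1.0]]
ft_force: [-0.3, 1.1, -2.0]
finger_gap: 0.518
finger_force: 33.0
```

```bash
python3 st.py "[.39,.02,.205]" -40; python3 st.py "[.435,.28,.205]" 0
python3 - <<'E'
from h import *
c=cam("scene")
print(onz(c,287,236,.105),onz(c,355,326,.105))
E
```

```text
6.625 [ 0.363  -0.2475  0.2059] yang -84.8 gap 0.518 f [-0.3  1.1 -2. ] j6 0.85
shift cm [  5.1  -26.4    0.06] turn [  0.1  -0.1 -44.8]
6.625 [ 0.363  -0.2475  0.2059] yang -84.8 gap 0.518 f [-0.3  1.1 -2. ] j6 0.85
shift cm [ 1.193e+01 -5.189e+01  4.000e-02] turn [  0.1  -0.  -84.8]
[0.51775565 0.00350431 0.105     ] [ 0.33608134 -0.34835887  0.105     ]
```

>>> apply_moves([
  [[0,0,-3],[0.4,-2,0],0.2],
  [[0,0,-7],[1,-5,0],0.2],
  [[0,0,-11],[1.6,-8.3,0],0.2],
  [[0,0,-15],[2.3,-11.8,0],0.2],
  [[0,0,-19],[3,-15.3,0],0.2],
  [[0,0,-23],[3.7,-19,0],0.2],
  [[0,0,-27],[4.4,-22.7,0],0.2],
  [[0,0,-31],[5.1,-26.4,0],0.2],
])

```text
time_s: 7.68
tcp_pos: [0.3903, 0.0222, 0.2049]
orientation: [[0.805, 0.593, 0.002], [0.593, -0.805, 0.0], [0.001, 0.001, -1.0]]
ft_force: [0.9, 0.4, -1.3]
finger_gap: 0.515
finger_force: 33.1
```

```bash
python3 st.py "[.435,.28,.205]" -24
```

```text
7.675 [0.3903 0.0222 0.2049] yang -53.6 gap 0.515 f [ 0.9  0.4 -1.3] j6 0.96
shift cm [ 18.89 -18.11   0.  ] turn [  0.1  -0.1 -29.6]
```

>>> apply_moves([
  [[0,0,-4],[2.7,-2.6,0],0.2],
  [[0,0,-8],[5.4,-5.2,0],0.2],
  [[0,0,-12],[8.1,-7.8,0],0.2],
  [[0,0,-16],[10.8,-10.4,0],0.2],
  [[0,0,-20],[13.5,-13,0],0.2],
  [[0,0,-24],[16,-15.3,0],0.2],
  [[0,0,-28],[18,-17.2,0],0.2],
  [[0,0,-30],[18.9,-18.1,0],0.2],
])

```text
time_s: 8.68
tcp_pos: [0.4354, 0.2802, 0.2046]
orientation: [[0.401, 0.916, 0.001], [0.916, -0.401, 0.001], [0.001, 0.001, -1.0]]
ft_force: [-0.6, -0.0, -1.4]
finger_gap: 0.513
finger_force: 33.1
```

>>> apply_moves([
  [[0,0,0],[0,0,3],0.2],
  [[0,0,0],[0,0,6],0.2],
  [[0,0,0],[0,0,8],0.2],
  [[0,0,0],[0,0,9],0.2],
  [[0,0,0],[0,0,9],0.2],
  [[0,0,0],[0,0,9],0.2],
])

```text
time_s: 9.43
tcp_pos: [0.4355, 0.2785, 0.1151]
orientation: [[0.404, 0.915, 0.001], [0.915, -0.404, 0.001], [0.001, 0.001, -1.0]]
ft_force: [-0.2, -0.3, -0.3]
finger_gap: 0.511
finger_force: 33.1
```

```bash
python3 st.py "[.435,.28,.08]" -24
python3 - <<'E'
from h import *
c=cam("scene"); d=cam("wrist"); cv2.imwrite("pics/p1.png",np.hstack([cv2.resize(c["color"][160:300,140:300],(457,400)),cv2.resize(d["color"],(343,400))]))
E
```

```text
9.425 [0.4355 0.2785 0.1151] yang -23.8 gap 0.511 f [-0.2 -0.3 -0.3] j6 0.96
shift cm [ 0.11 -0.11  3.51] turn [ 0.  -0.1  0.2]
```

View pics/p1.png

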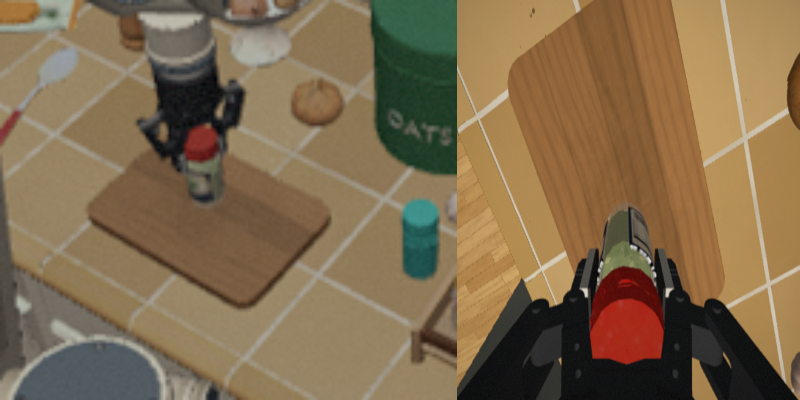

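The jar hangs upright over the middle of the board (205,200 in the left panel), foot about 39 mm above its top. I lower it gently.

>>> apply_moves([
  [[0,0,0],[0,0,1],0.2],
  [[0,0,0],[0,0,2],0.2],
  [[0,0,0],[0,0,2.8],0.2],
  [[0,0,0],[0,0,3.3],0.2],
  [[0,0,0],[0,0,3.5],0.2],
  [[0,0,0],[0,0,3.6],0.2],
  [[0,0,0],[0,0,3.6],0.2],
])

```text
time_s: 10.4
tcp_pos: [0.4351, 0.2784, 0.0785]
orientation: [[0.403, 0.915, 0.0], [0.915, -0.403, 0.0], [0.0, 0.0, -1.0]]
ft_force: [-0.5, -0.0, -1.1]
finger_gap: 0.513
finger_force: 33.1
```

>>> apply_moves([
  [[0,0,0],[0,0,0.1],0.2],
  [[0,0,0],[0,0,0.2],0.2],
  [[0,0,0],[0,0,0.25],0.2],
  [[0,0,0],[0,0,0.25],0.2],
])

```text
time_s: 10.9
tcp_pos: [0.435, 0.2784, 0.0761]
orientation: [[0.403, 0.915, 0.0], [0.915, -0.403, 0.0], [0.0, 0.0, -1.0]]
ft_force: [-1.9, -0.2, 2.6]
finger_gap: 0.517
finger_force: 33.3
```

Contact is at about 3.5 N, at the expected height. I release slowly and back off upward.

>>> apply_moves([
  [[0,0,0],[0,0,0],0.55],
  [[0,0,0],[0,0,0],0.6],
  [[0,0,0],[0,0,0],0.7],
  [[0,0,0],[0,0,0],0.85],
  [[0,0,0],[0,0,0],1],
  [[0,0,0],[0,0,0],1],
])

```text
time_s: 11.65
tcp_pos: [0.4349, 0.2783, 0.0758]
orientation: [[0.403, 0.915, -0.0], [0.915, -0.403, -0.0], [-0.0, -0.0, -1.0]]
ft_force: [-0.8, -0.0, -0.5]
finger_gap: 0.995
finger_force: 0.0
```

>>> apply_moves([
  [[0,0,0],[0,0,-1],1],
  [[0,0,0],[0,0,-3],1],
  [[0,0,0],[0,0,-6],1],
  [[0,0,0],[0,0,-9],1],
  [[0,0,0],[0,0,-12],1],
  [[0,0,0],[0,0,-14],1],
  [[0,0,0],[0,0,-14],1],
])

```text
time_s: 12.52
tcp_pos: [0.4359, 0.2788, 0.2178]
orientation: [[0.403, 0.915, 0.003], [0.915, -0.403, 0.002], [0.003, 0.002, -1.0]]
ft_force: [-1.0, -0.8, 0.1]
finger_gap: 0.998
finger_force: 0.0
```

Run:
```python
from h import *
c=cam("scene"); d=cam("wrist"); cv2.imwrite("pics/e1.png",np.hstack([cv2.resize(c["color"][160:340,140:410],(480,400)),cv2.resize(d["color"],(320,400))]))
```

```text
(no output)
```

View pics/e1.png

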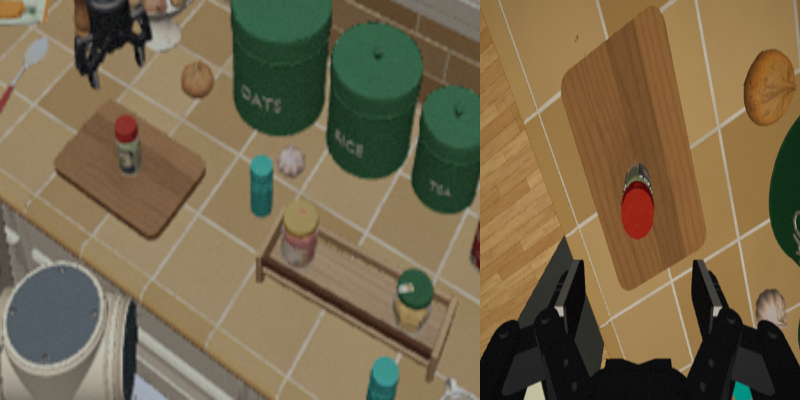

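The jar stands upright mid-board (127,145 in the left panel), jam and honey are still in the rack, and the gripper is clear.

```bash
python3 -c "
from rig import robot
print(robot.finish_job())"
```

```text
the job is handed in; nothing more can be done
None
```

The red-capped herb jar was lifted over the rail and set upright near the middle of the chopping board, the jam and honey jars still stand in the rack, and the job was handed in at about 12.6 s with no verdict returned.

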